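# Fit and lock the humidity cartridge of a microclimate case

### The job

Plug the blue humidity cartridge into the socket of the grey microclimate case until its flange sits flush on the deck, then, with the red T-handled key, turn both captive screws clockwise to their stops so that their tabs lock over the flange (never touch the screws with the gripper itself). Finally stand the key upright on the cork mat again and leave the beaker, jar, bottle and mortar where they are.

Things in the scene. Friction and masses are not known exactly. Their poses are not given: they have to be found in the camera images.
- socket (a point): centre of the mouth of the rectangular socket hole in the case's flat front deck, 60 mm above the table. Hole 30 mm along this point's x by 40 mm along y, 36 mm deep; z up; thin black collar round it.
- case: fixed grey microclimate case, 240 mm (x) by 210 mm (y). Origin at the centre of its underside; the socket is at x = -50 mm, y = 0, screws a and b at x = -50 mm, y = +60 and -60 mm. Front half: flat deck 60 mm high. From x = 30 mm back: a clear glazed chamber with an aluminium rim, up to 132 mm above the table
- head_a: head of captive screw a. Origin on its vertical axis, 10 mm above the deck, at the underside of a steel disc 42 mm across, 4 mm thick. On it a brass bar for the key, 36 mm long (x), 10 mm wide (y), from z = 4 to 18 mm, centred on the axis. A steel tab 12 mm wide, level with the disc, reaches 38 mm from the axis along +x. z up. About 0.1 N m turns it
- head_b: turning head of captive screw b, at y = -60 mm from the socket; the same as head_a.
- screw_a (a joint): angle of screw a in rad: 0 = tab fully away from the cartridge, grows as it is turned clockwise seen from above, 1.57 = stop, tab pointing at the socket's centre, over the cartridge's flange (locked). Starts unlocked, somewhere from 0 to 0.5.
- screw_b (a joint): angle of screw b, the same meaning.
- cartridge: loose humidity cartridge, 72 mm high, 0.15 kg, standing on its plug on the white mat. Origin at the centre of the plug's underside, z up. Black plug 26 (x) by 36 (y) mm, 30 mm long, its lowest 3 mm slimmer by 4 mm; blue flange 44 (x) by 60 (y) mm, z = 30 to 38 mm; blue grip block 20 (x) by 32 (y) mm, z = 38 to 72 mm. It fits either way round
- cartridge_flange (a point): centre of the underside of the cartridge's flange, 30 mm above its origin; its axes are the cartridge's.
- key: loose T-handled key, 120 mm high, 0.18 kg, upright on the cork mat. Origin at the centre of its foot, z up. Foot: two steel cheeks, 40 mm long (x), 43 mm over both (y), with a slot between, 15 mm wide (y), 18 mm high, open at both ends: it drops over a screw's bar. Disc 43 mm across, z = 18 to 34 mm; 14 mm shank; red cross bar 70 (x, along the slot) by 18 (y) by 24 mm, centred at z = 108 mm
- cork_mat: fixed cork mat 140 mm (x) by 180 mm (y), 4 mm thick, flat on the table, left or right of the case. Origin at the centre of its underside. The key's place; the beaker stands on it too, near its +y end.
- white_mat: fixed white plastic mat of the same size, on the other side. The cartridge starts on it; the jar stands on it near its +y end.
- beaker: bystander: open glass beaker, 54 mm across, 70 mm high, on the cork mat. Origin at the centre of its underside.
- jar: bystander: closed amber jar, 48 mm across, 50 mm high, on the white mat. Origin at the centre of its underside.
- bottle: bystander: amber bottle, 60 mm across, 150 mm high, standing beyond one of the mats. Origin at the centre of its underside.
- mortar: bystander: white ceramic mortar, 124 mm across, 65 mm high, with its pestle fixed in it leaning to +x (top 90 mm high), beyond the other mat. Origin at the centre of its underside.
Things that resemble listed ones, but are neither listed nor needed, are in the scene too. What is shaped like the key but yellow is not meant. Leave any green look-alike of the cartridge alone.

How it is judged:
On the way, in this order (a step that is already met when the one before it is completed fails the run):
1. the cartridge is plugged fully home in the socket (z of cartridge_flange in the frame of socket below 0.003 m and horizontal distance between cartridge_flange and socket below 0.006 m and angle between the z axis of cartridge_flange and the z axis of socket, either way round below 0.08 rad), for 0.2 s.
2. both screws are turned to their stops over the seated cartridge (all of step 1 and value of joint each of screw_a, screw_b above 1.38 rad), for 0.2 s.
At the end, for the whole second after the job is handed in: The cartridge is home in the socket (flange underside within 3 mm of the deck, within 6 mm of centre, upright), both screws read over 1.38 rad, and the key stands at rest, upright within 0.1 rad, with its foot on the cork mat (its centre within 60 mm in x and 80 mm in y of the mat's centre) (all of step 2 and x of key in the frame of cork_mat between -0.06 and 0.06 m and y of key in the frame of cork_mat between -0.08 and 0.08 m and z of key in the frame of cork_mat below 0.009 m and angle between key's own z axis and vertical below 0.1 rad and linear speed of key below 0.02 m/s); the robot touches nothing.
It fails at once if the beaker is shifted more than 25 mm or tipped (distance of beaker from where it was at the start of the episode above 0.025 m or angle between beaker's own z axis and vertical above 0.3 rad).
It fails at once if the jar is shifted more than 25 mm or tipped (distance of jar from where it was at the start of the episode above 0.025 m or angle between jar's own z axis and vertical above 0.3 rad).
It fails at once if the bottle is shifted more than 25 mm or tipped (distance of bottle from where it was at the start of the episode above 0.025 m or angle between bottle's own z axis and vertical above 0.3 rad).
It fails at once if the mortar is shifted more than 25 mm or tipped (distance of mortar from where it was at the start of the episode above 0.025 m or angle between mortar's own z axis and vertical above 0.3 rad).
It fails at once if the gripper or arm touches a screw (only the key may turn it) (contact force between any of the fingers, the arm and head_a above 1 N or contact force between any of the fingers, the arm and head_b above 1 N).
It also fails if it takes over 72 s, if anything falls off the work surface, if the arm or the gripper's body presses on something with over 40 N, if the wrist force passes 120 N, or if a joint passes its speed limit or range.

### The arm

A 7-joint arm with a two-finger parallel gripper is mounted at the origin on the work surface. World frame = base frame: x ahead of the robot, y to its left, z up, the work surface at z = 0. Lengths are in m, angles in rad, forces in N, time in s.
With the tool pointing down it reaches from about 0.4 to 0.85 m from the base axis. Payload 10.4 kg.
Tool frame: the origin (TCP) lies at the very end of the fingers, on their centre line; the grasp point (between the pads) lies 19 mm behind it; z points along the fingers, y is the line along which they close (so a half turn about z gives the same grasp; the last joint's range is limited). The gripper opens to 87 mm and grips with 3 to 60 N. Pads are 19 mm wide; open, the fingers measure 117 mm over their backs; the gripper's body (75 mm by 190 mm) begins 51 mm behind the grasp point.
Start: joints at [-1.201, 0.332, -0.065, 1.46, 0.022, 1.35, -0.088], TCP at [0.239, 0.577, 0.223] pointing down, gripper open.
Joint ranges: [-2.6, 2.6], [-0.5, 2.12], [-1.47, 1.34], [0.16, 2.42], [-1.27, 4.41], [0.06, 2.06], [-2.6, 2.6]. Speed limits (rad/s): [2.22, 2.22, 2.79, 2.79, 3.14, 3.14, 3.14].

### API

Orientations are given as a unit quaternion [x, y, z, w].
In Python, from bench import status, camera, order gives the robot as it stands.
- The arm moves only by the tool jog_arm, never from a script. Its argument "plan" is a list of rows, each a list of 7 numbers: the turn, a rotation vector about the tool's x, y, z in rad, then the shift along the tool's x, y, z in mm, then the opening, from -1 (shut) to 1 (fully open). A call has 1 to 12 rows; each row is the pose to reach, as a shift and turn from the pose commanded when the call began, along the tool's axes at that moment; what a row does not reach only later rows make up. A row lasts 1/10 s, in which the tool goes at most 50 mm and 8.59 degrees, less where a joint would pass 70% of its speed; a pose out of reach is approached as far as the arm can. A call with a gripper value outside its range is refused whole. The fingers move at their own pace and stop on an object; "squeeze" is the grip in N (left out, the last holds). Time passes only in rows, so rows that repeat a pose let the fingers close. It gives the time, the measured TCP pose, the force, the opening and the grip force at its end, in the units of the state.
- status.read_state(): the state, without advancing time (a new reading comes with each control period).
- camera(name): name is "side" or "top" or "wrist"; returns a dict with "image" (384x512x3 uint8, red, green, blue), "z_map" (384x512 float32, m along the optical axis (not along the pixel's ray), 0 where there is no reading), "fx", "fy", "cx", "cy" (pixels), "world_from_camera" (4x4, takes a point from camera to world coordinates); the wrist camera has in their place "mount" (4x4, takes a point from camera to tool coordinates, whose origin is the TCP and whose axes are the flange's). Camera axes: x right, y down, z forward; pixel columns grow to the right and rows downward; lengths in m; the calibration is good to about 2 mm. The wrist camera is an equidistant fisheye: a pixel r from the principal point sees the ray r / f radians off the axis. A picture is of the moment at which its call begins: read the wrist's pose just before it.
- order.close_job(): hands the job in; it is judged then, once.
The state is a dict: "time": time; "joint_positions": joint angles; "joint_vel": joint speeds; "joint_torque": joint torques, N m; "ee_pos": TCP position; "eef_rot": TCP orientation; "ft_force": force on the tool from outside, world axes, zero at the start; "torque": the same for the moment, N m; "width": finger opening in m; "grip_force": force on a finger pad.
Only numpy, scipy, OpenCV 4.12 (cv2) and the standard library are available. Lean on these libraries where they do the work, as an engineer would, in place of code of your own. Each camera call takes 0.05 s, during which the arm holds its last target. There are 200 camera calls.

## Working session

There is one attempt and no reset: what is moved stays moved. The work goes in short steps, Python scripts to look and compute and a tool call to move; the robot and the scene stay as the last step left them, time stands still between calls to the robot, and variables do not carry over. Pictures are saved under pics/ and viewed, at most 10 in all, crops included, and the job is handed in when it is done.

Besides the shell and the picture viewer there is one more tool, called by a JSON object that holds its "method" and its "body", one argument or row to a line. jog_arm: Moves the arm, as the interface text tells. Its arguments: {"type":"object","properties":{"plan":{"type":"array"},"squeeze":{"type":"number"}},"required":["plan"]}

```bash
mkdir -p pics; cat > h.py <<'E'
import numpy as np, cv2
from bench import status, camera, order
def pts(c):
    z=c["z_map"]; v,u=np.indices(z.shape)
    P=np.stack([(u-c["cx"])/c["fx"]*z,(v-c["cy"])/c["fy"]*z,z,np.ones_like(z)],-1)
    return (P@np.array(c["world_from_camera"]).T)[...,:3]
def save(n,im,s=1): cv2.imwrite(f"pics/{n}.png",cv2.cvtColor(cv2.resize(im,None,fx=s,fy=s,interpolation=cv2.INTER_CUBIC),cv2.COLOR_RGB2BGR))
E
python3 - <<'E'
from h import *
for n in("top","side"):
    c=camera(n); np.save(n+".npy",c,allow_pickle=True); save(n,c["image"],1.5)
    print(n,c["fx"],c["fy"],c["cx"],c["cy"],np.round(c["world_from_camera"],3).tolist(), (c["z_map"]>0).mean())
s=status.read_state(); print({k:np.round(v,3).tolist() for k,v in s.items()})
E
```

```text
top 353.8176133624788 353.8176133624788 257.17495224039243 188.23130285610137 [[-0.003, -0.99, 0.142, 0.378], [-1.0, 0.002, -0.003, 0.03], [0.003, -0.142, -0.99, 0.929], [0.0, 0.0, 0.0, 1.0]] 0.996002197265625
side 454.51111678499785 454.51111678499785 250.71689147462118 188.8538916326292 [[-0.993, -0.082, 0.087, 0.404], [-0.12, 0.704, -0.7, 0.719], [-0.004, -0.706, -0.709, 0.804], [0.0, 0.0, 0.0, 1.0]] 0.995880126953125
{'time': 0.1, 'joint_positions': [-1.201, 0.333, -0.065, 1.461, 0.022, 1.35, -0.089], 'joint_vel': [-0.0, -0.002, 0.001, -0.002, -0.001, 0.0, 0.0], 'joint_torque': [0.001, -62.454, 0.024, -39.072, -0.061, 0.037, 0.0], 'ee_pos': [0.239, 0.577, 0.222], 'eef_rot': [0.195, 0.981, -0.001, -0.0], 'ft_force': [0.027, -0.684, -0.652], 'torque': [0.026, 0.025, 0.03], 'grip_force': 0.0, 'width': 0.087}
```

View pics/top.png

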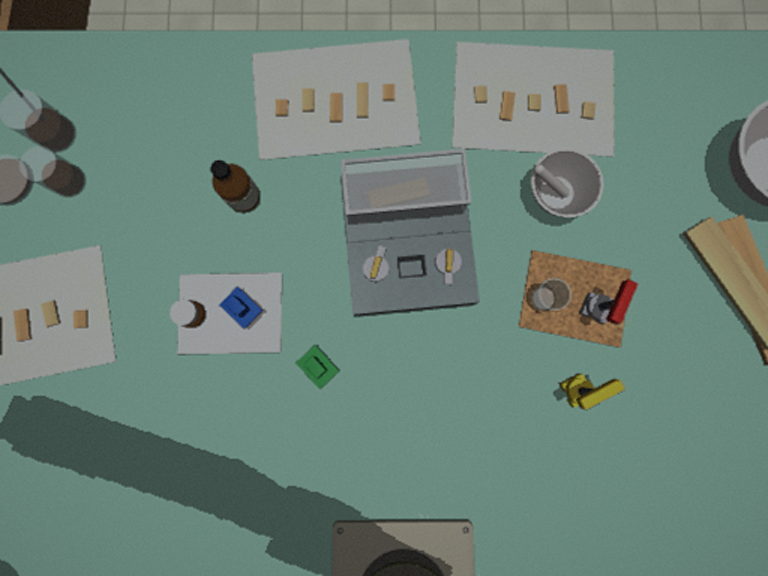

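View pics/side.png

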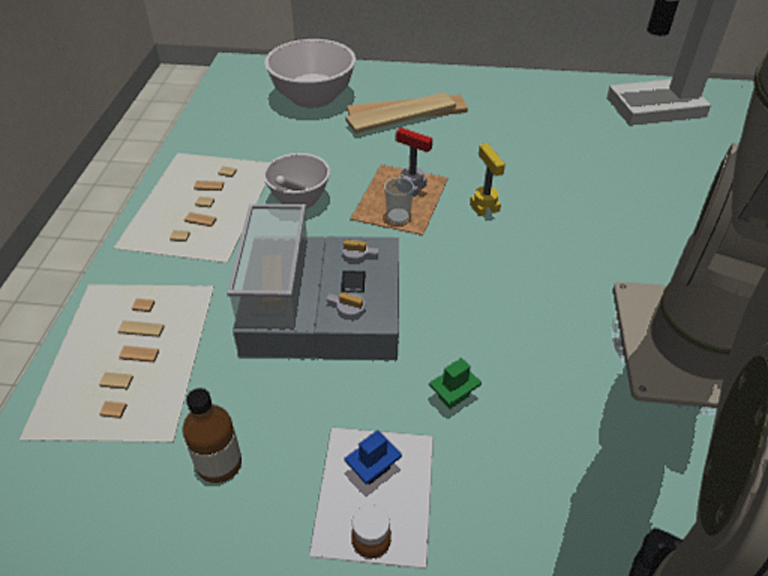

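Candidates in the top view (1.5x pixels): cartridge is blue at (241,308), with a green look-alike at (317,366). The key is red at (622,302), with a yellow look-alike at (592,392). I choose the blue cartridge and the red key. Screws: a at (376,266), b at (449,262). The side view agrees.

```bash
cat > m.py <<'E'
from h import *
def rect(P): 
    P=P.astype(np.float32)*1000; (c,wh,a)=cv2.minAreaRect(P[:,:2])
    b=cv2.boxPoints((c,wh,a)); e=[b[1]-b[0],b[2]-b[1]]; l=max(e,key=np.linalg.norm)
    return np.round(c,1),np.round(sorted(wh),1),round(float(np.degrees(np.arctan2(l[1],l[0]))%180),1),np.round(np.median(P[:,2]),1),len(P)
def big(m):
    n,l,s,_=cv2.connectedComponentsWithStats(m.astype(np.uint8)); return l==1+np.argmax(s[1:,4])
def measure(c):
    W=pts(c); z=W[...,2]; hsv=cv2.cvtColor(c["image"],cv2.COLOR_RGB2HSV); H,S,V=[hsv[...,i].astype(int) for i in range(3)]
    blue=(H>105)&(H<125)&(S>150)&(V>60)
    red=((H<6)|(H>174))&(S>170)&(V>80)
    out={}
    out["blue_block"]=W[blue&(z>.068)&(z<.085)]
    out["blue_all"]=W[blue&(z>.03)]
    out["red_top"]=W[red&(z>.117)]
    out["red_all"]=W[red&(z>.09)]
    y,x=W[...,1],W[...,0]
    ROI=(abs(y)<.16)&(x>.2)&(x<.75)
    dk=big(ROI&(abs(z-.06)<.006)); out["deck"]=W[dk]
    brass=(H>12)&(H<30)&(S>110)&ROI&(z>.08)&(z<.097)
    n,l,s,_=cv2.connectedComponentsWithStats(brass.astype(np.uint8))
    for i in range(1,n):
        if s[i,4]>8: out[f"brass{i}"]=W[l==i]
    cork=(H>5)&(H<20)&(S>80)&(z<.015)&(y<-.1)&(y>-.35); out["cork"]=W[big(cork)]
    wm=(S<40)&(V>130)&(z<.012)&(y>.1)&(y<.35)&(x<.45); out["white"]=W[big(wm)]
    return W,out
if __name__=="__main__":
    for n in("top","side"):
        c=np.load(n+".npy",allow_pickle=True).item(); W,o=measure(c); print(n)
        for k,p in o.items(): print(k,*(rect(p) if len(p)>3 else "-"))
        hole=(W[...,2]<.05)&(abs(W[...,1])<.05)&(W[...,0]>.33)&(W[...,0]<.42)
        if n=="top": 
            print("hole",W[hole].mean(0),hole.sum())
            for nm,u,v in(("beaker",365,196),("jar",125,209),("bottle",147,113)): print(nm,np.round(W[v,u],3))
c=np.load("top.npy",allow_pickle=True).item()
im=c["image"]; save("crop",np.hstack([cv2.resize(im[180:225,140:190],(400,360)),cv2.resize(im[180:225,380:430],(400,360))]))
E
python3 m.py
```

```text
topTraceback (most recent call last):
  File "m.py", line 30, in <module>
    for k,p in o.items(): print(k,*(rect(p) if len(p)>3 else "-"))
                                    ~~~~^^^
  File "m.py", line 3, in rect
    P=P.astype(np.float32)*1000; (c,wh,a)=cv2.minAreaRect(P[:,:2])
                                          ~~~~~~~~~~~~~~~^^^^^^^^^
cv2.error: OpenCV(4.12.0) /io/opencv/modules/imgproc/src/convhull.cpp:143: error: (-215:Assertion failed) total >= 0 && (depth == CV_32F || depth == CV_32S) in function 'convexHull'
```

```bash
sed -i 's/minAreaRect(P\[:,:2\])/minAreaRect(np.ascontiguousarray(P[:,:2]))/' m.py; python3 m.py
```

```text
top
blue_block [465.3 271.4] [20.6 31.8] 51.5 75.4 107
blue_all [417.  171.9] [ 53.7 288.4] 64.2 43.1 359
red_top [ 412.7 -168.7] [ 54.5 400.3] 107.5 123.6 193
red_all [ 412.7 -168.7] [ 54.5 400.3] 107.5 123.6 193
deck [545.1 -14.4] [169.  210.5] 95.3 59.9 4361
brass1 [536.5 -74. ] [ 7.2 35.1] 174.9 87.7 45
brass2 [525.5  44.9] [ 8.1 34.2] 164.1 87.9 49
cork [ 487.1 -289.9] [138.3 148.3] 78.5 3.8 1967
white [419.5 279.9] [ 59.8 139.8] 89.9 4.0 1159
hole [ 3.73616799e-01  2.12174738e-05 -9.45476292e-06] 1352
beaker [ 0.49  -0.256  0.008]
jar [0.453 0.354 0.056]
bottle [0.665 0.28  0.151]
side
blue_block [465.7 272.4] [17.7 30.5] 47.7 76.4 155
blue_all [452.9 484.9] [ 69.6 472.4] 93.4 43.5 542
red_top [ 466.3 -334.2] [17.4 66.5] 152.8 124.4 88
red_all [ 466.3 -334.2] [17.4 66.5] 152.8 124.4 88
deck [582.8 -12.1] [214.8 239.7] 5.6 60.7 4019
brass1 [537.9 -74.5] [10.7 34.1] 177.7 87.1 71
brass2 [526.   44.2] [10.5 34.7] 167.0 87.3 76
cork [ 489.1 -288.9] [139. 149.] 78.9 4.8 1004
white [420.1 277.8] [ 60.3 144.6] 90.3 4.7 1834
```

View pics/crop.png

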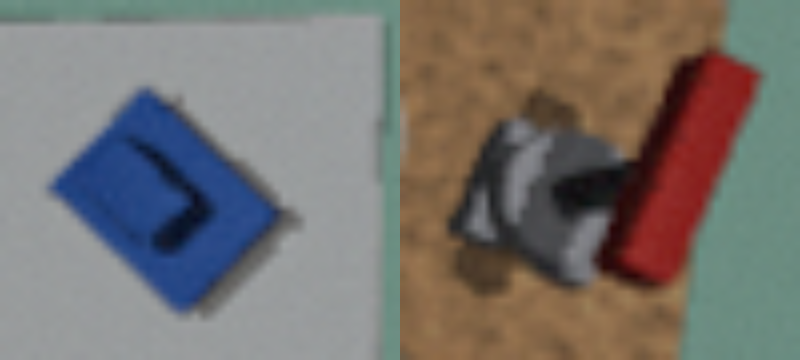

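The crop confirms the blue cartridge (top-view pixel ≈(161,205)) and the red key with its steel slotted foot (pixel ≈(400,203), handle at (415,200)). Both views agree to about 1 mm on the cartridge, the key and the screws.

```bash
cat > go.py <<'E'
import sys; from h import *; from scipy.spatial.transform import Rotation as R
# args: groups of x,y,z(mm),yaw of tool y (deg)
s=status.read_state(); p=np.array(s["ee_pos"])*1000; r=R.from_quat(s["eef_rot"]); M=r.as_matrix()
print("t",round(s["time"],2),"p",p.round(1),"yaw_y",round(float(np.degrees(np.arctan2(M[1,1],M[0,1]))),1),"z",M[:,2].round(4),"q",np.round(s["joint_positions"],2),"F",np.round(s["ft_force"],1),"T",np.round(s["torque"],2),"w",round(s["width"],4),round(s["grip_force"],1))
for a in sys.argv[1:]:
    x,y,z,w=map(float,a.split(",")); w=np.radians(w)
    T=np.array([[np.sin(w),np.cos(w),0],[-np.cos(w),np.sin(w),0],[0,0,-1]])
    print(a,"->",(r.inv()*R.from_matrix(T)).as_rotvec().round(3),(M.T@(np.array([x,y,z])-p)).round(1))
E
python3 go.py 465.5,272,150,-40.2
```

```text
t 0.1 p [239.1 577.1 221.8] yaw_y 67.5 z [-4.0e-04 -1.2e-03 -1.0e+00] q [-1.2   0.33 -0.06  1.46  0.02  1.35 -0.09] F [ 0.  -0.7 -0.7] T [0.03 0.02 0.03] w 0.0869 0.0Traceback (most recent call last):
  File "go.py", line 8, in <module>
    print(a,"->",(r.inv()*R.from_matrix(T)).as_rotvec().round(3),(M.T@(np.array([x,y,z])-p)).round(1))
                          ~~~~~~~~~~~~~^^^
  File "scipy/spatial/transform/_rotation.pyx", line 1143, in scipy.spatial.transform._rotation.Rotation.from_matrix
ValueError: Non-positive determinant (left-handed or null coordinate frame) in rotation matrix 0: [[-0.64545769  0.76379603  0.        ]
 [-0.76379603 -0.64545769  0.        ]
 [ 0.          0.         -1.        ]].
```

```bash
sed -i 's/\[\[np.sin(w),np.cos(w),0\],\[-np.cos(w)/[[-np.sin(w),np.cos(w),0],[np.cos(w)/' go.py; python3 go.py 465.5,272,150,-40.2|tail -1
```

```text
465.5,272,150,-40.2 -> [-1.00e-03  1.00e-03  1.88e+00] [-325.9 -195.1   72.1]
```

{"method": "jog_arm", "body": {
  "plan": [
    [0,0,0.9,-160,-95,20,1],
    [0,0,1.3,-250,-150,30,1],
    [0,0,1.88,-326,-195,50,1],
    [0,0,1.88,-326,-195,50,1],
    [0,0,1.88,-326,-195,50,1],
    [0,0,1.88,-326,-195,50,1],
    [0,0,1.88,-326,-195,72,1],
    [0,0,1.88,-326,-195,72,1],
    [0,0,1.88,-326,-195,72,1],
    [0,0,1.88,-326,-195,72,1],
    [0,0,1.88,-326,-195,72,1],
    [0,0,1.88,-326,-195,72,1]
  ]
}}

```text
time: 1.3
ee_pos: [0.4656, 0.2723, 0.1502]
eef_rot: [0.891, 0.454, -0.0, 0.0]
ft_force: [-0.2, -0.1, 0.7]
width: 0.0869
grip_force: 0.0
```

{"method": "jog_arm", "body": {
  "plan": [
    [0,0,0,0,0,0,1],
    [0,0,0,0,0,0,1],
    [0,0,0,0,0,0,1]
  ]
}}

```text
time: 1.6
ee_pos: [0.4657, 0.2725, 0.1504]
eef_rot: [0.889, 0.458, -0.0, -0.0]
ft_force: [-0.0, 0.3, 0.8]
width: 0.087
grip_force: 0.0
```

```bash
python3 - <<'E'
from h import *
s=status.read_state()
c=camera("wrist"); print(np.round(c["mount"],3).tolist(),c["fx"],c["cx"],c["cy"]); save("w1",c["image"])
np.save("w1.npy",c,allow_pickle=True)
E
python3 go.py 465.5,272,48,-40.2
```

```text
[[0.001, -0.961, -0.277, 0.076], [1.0, 0.001, -0.0, 0.0], [0.0, -0.277, 0.961, -0.163], [0.0, 0.0, 0.0, 1.0]] 297.3186396354542 257.7763905953835 189.4495694676379
t 1.65 p [465.7 272.5 150.5] yaw_y -35.5 z [-1.e-04  0.e+00 -1.e+00] q [-0.91  0.2   0.34  1.8  -0.07  1.16 -1.17] F [-0.6  0.1 -0.6] T [-0.07  0.09 -0.01] w 0.0872 0.0
465.5,272,48,-40.2 -> [-0.     0.     0.083] [ -0.5   0.2 102.5]
```

View pics/w1.png

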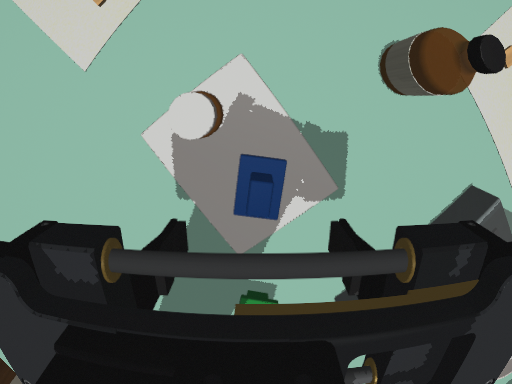

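The wrist view shows the cartridge between the fingers at about (261,187), clear of the jar at (195,115). It is still about 5° off the tool, as expected from the remaining turn, so I correct that, descend and grip.

{"method": "jog_arm", "body": {
  "plan": [
    [0,0,0.083,0,0,35,1],
    [0,0,0.083,0,0,70,1],
    [0,0,0.083,0,0,90,1],
    [0,0,0.083,0,0,102,1],
    [0,0,0.083,0,0,102,1],
    [0,0,0.083,0,0,102,-1],
    [0,0,0.083,0,0,102,-1],
    [0,0,0.083,0,0,102,-1],
    [0,0,0.083,0,0,102,-1],
    [0,0,0.083,0,0,102,-1],
    [0,0,0.083,0,0,102,-1],
    [0,0,0.083,0,0,102,-1]
  ],
  "squeeze": 25
}}

```text
time: 2.85
ee_pos: [0.4657, 0.2725, 0.0486]
eef_rot: [0.908, 0.42, 0.0, -0.0]
ft_force: [-0.3, -0.1, 0.2]
width: 0.0389
grip_force: 0.0
```

```bash
python3 go.py 465.5,272,160,-40.2 531.5,-14.8,160,5.4
```

```text
t 2.85 p [465.7 272.5  48.6] yaw_y -40.4 z [ 0.e+00  1.e-04 -1.e+00] q [-0.9   0.32  0.33  1.89 -0.13  0.95 -1.22] F [-0.3 -0.1  0.2] T [-0.1   0.11 -0.06] w 0.0389 0.0
465.5,272,160,-40.2 -> [-0.    -0.    -0.003] [  -0.6    0.2 -111.4]
531.5,-14.8,160,5.4 -> [-0.    -0.    -0.799] [-176.2  236.3 -111.4]
```

{"method": "jog_arm", "body": {
  "plan": [
    [0,0,0,0,0,0,-1],
    [0,0,0,0,0,0,-1],
    [0,0,0,0,0,0,-1],
    [0,0,0,0,0,0,-1],
    [0,0,0,0,0,0,-1],
    [0,0,0,0,0,0,-1],
    [0,0,0,0,0,-30,-1],
    [0,0,0,0,0,-70,-1],
    [0,0,0,0,0,-111,-1],
    [0,0,0,0,0,-111,-1],
    [0,0,0,0,0,-111,-1]
  ]
}}

```text
time: 3.95
ee_pos: [0.466, 0.2727, 0.1601]
eef_rot: [0.908, 0.42, 0.001, -0.0]
ft_force: [-0.6, 0.1, -0.8]
width: 0.0198
grip_force: 25.0
```

```bash
python3 go.py 531.5,-14.8,160,5.4
```

```text
t 3.95 p [466.  272.7 160.1] yaw_y -40.4 z [ 0.0011  0.0013 -1.    ] q [-0.92  0.19  0.35  1.79 -0.07  1.17 -1.26] F [-0.6  0.1 -0.8] T [-0.12  0.12 -0.01] w 0.0198 25.0
531.5,-14.8,160,5.4 -> [ 0.001 -0.002 -0.799] [-1.766e+02  2.362e+02 -2.000e-01]
```

{"method": "jog_arm", "body": {
  "plan": [
    [0,0,-0.2,-30,40,0,-1],
    [0,0,-0.4,-65,85,0,-1],
    [0,0,-0.5,-95,125,0,-1],
    [0,0,-0.65,-125,165,0,-1],
    [0,0,-0.799,-150,200,0,-1],
    [0,0,-0.799,-166,222,0,-1],
    [0,0,-0.799,-176.6,236.2,0,-1],
    [0,0,-0.799,-176.6,236.2,0,-1],
    [0,0,-0.799,-176.6,236.2,0,-1],
    [0,0,-0.799,-176.6,236.2,0,-1],
    [0,0,-0.799,-176.6,236.2,0,-1]
  ]
}}

```text
time: 5.05
ee_pos: [0.5309, -0.0136, 0.159]
eef_rot: [0.672, 0.74, -0.0, -0.0]
ft_force: [-1.0, -0.3, -1.1]
width: 0.0196
grip_force: 25.0
```

```bash
cat > v.py <<'E'
from m import *
for n in("top","side"):
    c=camera(n); np.save(n+"2.npy",c,allow_pickle=True); W,o=measure(c)
    ROI=(abs(W[...,1])<.16)&(W[...,0]>.4)
    hsv=cv2.cvtColor(c["image"],cv2.COLOR_RGB2HSV); b=(hsv[...,0]>105)&(hsv[...,0]<125)&(hsv[...,1]>120)&ROI&(W[...,2]>.05)
    z=W[b][:,2]; P=W[b]; print(n,"blue",rect(P) if len(P)>5 else len(P), np.histogram(z,8) if len(P) else "")
    for k in o:
        if k[:3] in("bra","red") and len(o[k])>5: print(k,*rect(o[k]))
    save("v_"+n,c["image"][90:250,150:400] if n=="top" else c["image"][60:260,100:350],2.4)
E
python3 v.py; python3 go.py 531.5,-14.8,95,5.4
```

```text
top blue 0 
red_top [ 465.1 -335.4] [15.  67.7] 153.6 123.5 197
red_all [ 465.1 -335.4] [15.  67.7] 153.6 123.5 197
brass1 [520.7  48.4] [ 7.3 22.1] 179.8 87.5 27
side blue (array([524.8, -10.2]), array([ 69.3, 173.3]), 7.4, np.float32(157.7), 437) (array([217,  92,  97,   3,  15,   6,   2,   5]), array([0.13153142, 0.15737532, 0.18321923, 0.20906313, 0.23490704,
       0.26075094, 0.28659485, 0.31243875, 0.33828266]))
red_top [ 466.7 -335.6] [15.5 65.7] 151.8 124.1 92
red_all [ 466.7 -335.6] [15.5 65.7] 151.8 124.1 92
brass1 [527.   44.9] [11.9 33.9] 162.1 86.8 77
t 5.15 p [531.1 -14.1 159.4] yaw_y 5.5 z [-2.e-04  2.e-04 -1.e+00] q [-0.51  0.18  0.51  1.82 -0.09  1.17  0.12] F [ 0.1  1.  -1. ] T [-0.06  0.02 -0.02] w 0.02 25.0
531.5,-14.8,95,5.4 -> [-0.    -0.     0.001] [-0.8  0.4 64.4]
```

View pics/v_side.png

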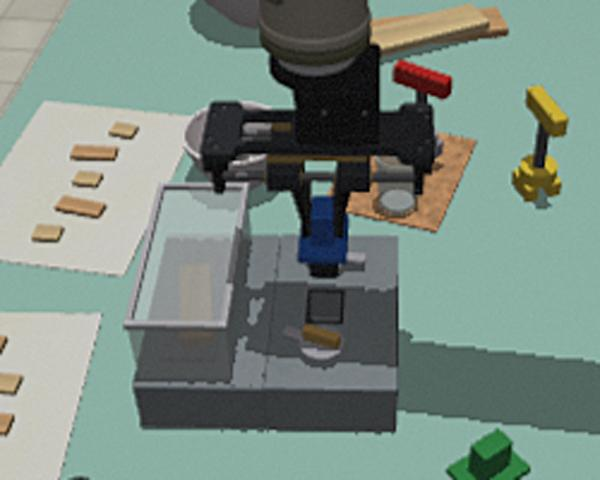

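The side view shows the cartridge hanging upright over the socket (cartridge at (322,235), hole at (325,305)), with both screws clear. I lower it in.

{"method": "jog_arm", "body": {
  "plan": [
    [0,0,0,-0.8,0.4,25,-1],
    [0,0,0,-0.8,0.4,48,-1],
    [0,0,0,-0.8,0.4,53,-1],
    [0,0,0,-0.8,0.4,56,-1],
    [0,0,0,-0.8,0.4,59,-1],
    [0,0,0,-0.8,0.4,62,-1],
    [0,0,0,-0.8,0.4,64.4,-1],
    [0,0,0,-0.8,0.4,64.4,-1]
  ]
}}

```text
time: 5.95
ee_pos: [0.5317, -0.0158, 0.0952]
eef_rot: [0.673, 0.74, 0.0, -0.0]
ft_force: [-0.1, 0.8, -1.1]
width: 0.0198
grip_force: 25.0
```

```bash
python3 go.py 531.5,-14.8,74,5.4
```

```text
t 5.95 p [531.7 -15.8  95.2] yaw_y 5.4 z [ 1.e-04  2.e-04 -1.e+00] q [-0.49  0.25  0.5   1.88 -0.14  1.04  0.16] F [-0.1  0.8 -1.1] T [-0.03  0.02 -0.05] w 0.0198 25.0
531.5,-14.8,74,5.4 -> [ 0. -0. -0.] [ 1.  -0.1 21.2]
```

{"method": "jog_arm", "body": {
  "plan": [
    [0,0,0,0.5,0,5,-1],
    [0,0,0,0.5,0,10,-1],
    [0,0,0,0.5,0,14,-1],
    [0,0,0,0.5,0,18,-1],
    [0,0,0,0.5,0,20,-1],
    [0,0,0,0.5,0,21.2,-1],
    [0,0,0,0.5,0,21.2,-1]
  ]
}}

```text
time: 6.65
ee_pos: [0.5315, -0.0154, 0.0745]
eef_rot: [0.673, 0.739, 0.0, -0.0]
ft_force: [-4.1, -0.9, 7.1]
width: 0.0197
grip_force: 25.0
```

```bash
python3 go.py 531.5,-14.8,74,5.4
```

```text
t 6.65 p [531.5 -15.4  74.5] yaw_y 5.4 z [-4.e-04  4.e-04 -1.e+00] q [-0.49  0.28  0.49  1.9  -0.16  1.    0.17] F [-4.1 -0.9  7.1] T [-0.05  1.09  0.07] w 0.0197 25.0
531.5,-14.8,74,5.4 -> [-0. -0. -0.] [0.6 0.1 0.5]
```

{"method": "jog_arm", "body": {
  "plan": [
    [0,0,0,0,0,1.5,-1],
    [0,0,0,0,0,1.5,-1],
    [0,0,0,0,0,0,0.2],
    [0,0,0,0,0,0,0.2],
    [0,0,0,0,0,0,0.2],
    [0,0,0,0,0,0,0.2],
    [0,0,0,0,0,0,0.2],
    [0,0,0,0,0,-30,0.2],
    [0,0,0,0,0,-75,0.2],
    [0,0,0,0,0,-120,0.2],
    [0,0,0,0,0,-150,0.2],
    [0,0,0,0,0,-170,0.2]
  ]
}}

```text
time: 7.85
ee_pos: [0.5323, -0.0154, 0.2466]
eef_rot: [0.673, 0.739, 0.001, 0.001]
ft_force: [-0.4, -1.4, -0.8]
width: 0.052
grip_force: 0.0
```

```bash
python3 go.py 466,-334.8,230,62.7
```

```text
t 7.85 p [532.3 -15.4 246.6] yaw_y 5.4 z [ 2.9e-03  8.0e-04 -1.0e+00] q [-0.53  0.11  0.52  1.7  -0.06  1.35  0.09] F [-0.4 -1.4 -0.8] T [-0.1   0.03  0.02] w 0.052 0.0
466,-334.8,230,62.7 -> [ 3.000e-03  1.000e-03 -1.001e+00] [-311.8  -96.    16.1]
```

{"method": "jog_arm", "body": {
  "plan": [
    [0,0,-0.15,-45,-14,0,0.5],
    [0,0,-0.3,-90,-28,0,0.5],
    [0,0,-0.45,-135,-42,0,0.5],
    [0,0,-0.6,-180,-56,0,0.5],
    [0,0,-0.75,-225,-70,0,0.5],
    [0,0,-0.9,-265,-82,5,0.5],
    [0,0,-1.0,-295,-92,10,0.5],
    [0,0,-1.0,-312,-96,16,0.5],
    [0,0,-1.0,-312,-96,16,0.5],
    [0,0,-1.0,-312,-96,16,0.5],
    [0,0,-1.0,-312,-96,16,0.5]
  ]
}}

```text
time: 8.95
ee_pos: [0.466, -0.3339, 0.2279]
eef_rot: [0.236, 0.972, 0.0, 0.0]
ft_force: [0.6, 0.0, 0.8]
width: 0.0651
grip_force: 0.0
```

```bash
python3 v.py; python3 go.py 466,-335.1,95,62.7
```

```text
top blue (array([531.1, -14.6]), array([45.2, 58.7]), 95.4, np.float32(69.0), 415) (array([  6, 255,  22,   7,   3,   8,  16,  98]), array([0.05838935, 0.06435967, 0.07032999, 0.0763003 , 0.08227062,
       0.08824094, 0.09421125, 0.10018157, 0.10615188]))
red_top [ 458.8 -332.2] [13.5 50.5] 155.5 123.9 117
red_all [ 458.8 -332.2] [13.5 50.5] 155.5 123.9 117
brass1 [536.2 -74.7] [ 7.4 34.1] 178.7 88.1 44
brass2 [525.4  44.9] [ 8.2 33.8] 164.1 87.5 48
side blue (array([531.3, -14.9]), array([42.5, 60.1]), 94.6, np.float32(69.9), 407) (array([ 17, 218,  24,  15,  18,  17,  21,  77]), array([0.0595438 , 0.06541114, 0.07127848, 0.07714581, 0.08301315,
       0.08888049, 0.09474783, 0.10061517, 0.10648251]))
red_top [ 466.9 -335. ] [14.6 64.8] 153.1 124.3 72
red_all [ 466.9 -335. ] [14.6 64.8] 153.1 124.3 72
brass1 [537.6 -73.1] [11.4 33.4] 5.2 86.7 69
brass2 [527.2  43.7] [10.  34.5] 162.6 87.2 79
t 9.05 p [ 466.1 -333.8  228.1] yaw_y 62.8 z [ 5.e-04  4.e-04 -1.e+00] q [-0.05  0.24  0.7   1.63 -0.16  1.33  1.77] F [-0.8  0.6 -0.4] T [ 0.02 -0.07  0.06] w 0.0652 0.0
466,-335.1,95,62.7 -> [0.001 0.    0.001] [ -0.5  -1.3 133.1]
```

View pics/v_side.png

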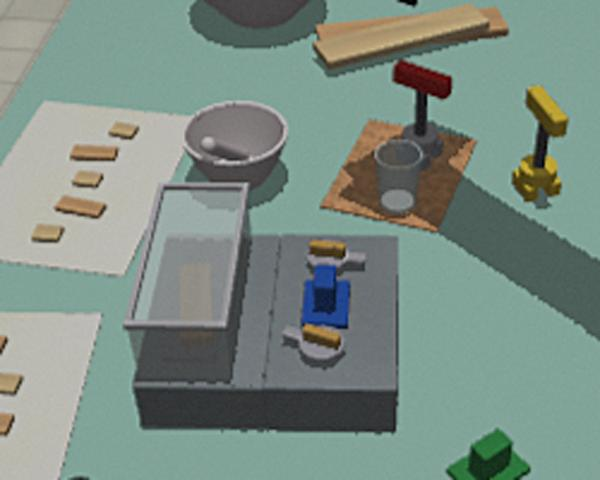

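The side view shows the cartridge seated at (325,305), with its flange flat on the deck between the unlocked screws. The red key stands at (420,110), behind the beaker. I lower onto the key and grip it.

{"method": "jog_arm", "body": {
  "plan": [
    [0,0,0,-0.5,-0.8,40,0.5],
    [0,0,0,-0.5,-0.8,80,0.5],
    [0,0,0,-0.5,-0.8,105,0.5],
    [0,0,0,-0.5,-0.8,120,0.5],
    [0,0,0,-0.5,-0.8,133,0.5],
    [0,0,0,-0.5,-0.8,133,0.5],
    [0,0,0,-0.5,-0.8,133,-1],
    [0,0,0,-0.5,-0.8,133,-1],
    [0,0,0,-0.5,-0.8,133,-1],
    [0,0,0,-0.5,-0.8,133,-1],
    [0,0,0,-0.5,-0.8,133,-1],
    [0,0,0,-0.5,-0.8,133,-1]
  ],
  "squeeze": 45
}}

```text
time: 10.25
ee_pos: [0.4655, -0.3359, 0.095]
eef_rot: [0.236, 0.972, 0.0, 0.0]
ft_force: [0.1, -0.6, 0.0]
width: 0.0255
grip_force: 0.0
```

{"method": "jog_arm", "body": {
  "plan": [
    [0,0,0,0,0,0,-1],
    [0,0,0,0,0,0,-1],
    [0,0,0,0,0,0,-1],
    [0,0,0,0,0,-3,-1],
    [0,0,0,0,0,-30,-1],
    [0,0,0,0,0,-70,-1],
    [0,0,0,0,0,-110,-1],
    [0,0,0,0,0,-130,-1],
    [0,0,0,0,0,-130,-1],
    [0,0,0,0,0,-130,-1]
  ]
}}

```text
time: 11.25
ee_pos: [0.4653, -0.3356, 0.2244]
eef_rot: [0.236, 0.972, 0.0, -0.0]
ft_force: [-0.8, 0.8, -3.1]
width: 0.0178
grip_force: 44.8
```

```bash
python3 go.py 525.7,44.9,215,75.5
```

```text
t 11.25 p [ 465.3 -335.6  224.4] yaw_y 62.7 z [-1.e-04  5.e-04 -1.e+00] q [-0.05  0.25  0.71  1.63 -0.17  1.32  1.78] F [-0.8  0.8 -3.1] T [-0.05  0.03  0.04] w 0.0178 44.8
525.7,44.9,215,75.5 -> [ 0.    -0.    -0.224] [120.9 365.8   9.6]
```

{"method": "jog_arm", "body": {
  "plan": [
    [0,0,-0.03,15,45,0,-1],
    [0,0,-0.06,30,90,0,-1],
    [0,0,-0.09,45,135,0,-1],
    [0,0,-0.12,60,180,0,-1],
    [0,0,-0.15,75,225,0,-1],
    [0,0,-0.18,90,270,0,-1],
    [0,0,-0.2,102,310,0,-1],
    [0,0,-0.2,113,342,0,-1],
    [0,0,-0.2,121,366,0,-1],
    [0,0,-0.2,121,366,0,-1],
    [0,0,-0.2,121,366,0,-1],
    [0,0,-0.2,121,366,0,-1]
  ]
}}

```text
time: 12.45
ee_pos: [0.5254, 0.0436, 0.2241]
eef_rot: [0.139, 0.99, -0.0, -0.001]
ft_force: [-0.4, -0.4, -1.5]
width: 0.0176
grip_force: 44.8
```

```bash
python3 v.py; python3 go.py 525.7,44.9,180,74
```

```text
top blue 1 (array([0, 0, 0, 0, 1, 0, 0, 0]), array([-0.16470303, -0.03970303,  0.08529697,  0.21029697,  0.33529697,
        0.46029697,  0.58529697,  0.71029697,  0.83529697]))
side blue (array([525.3,  47.5]), array([ 73.2, 174.4]), 75.7, np.float32(69.1), 190) (array([145,   0,   0,   3,  15,  11,  14,   2]), array([0.05953587, 0.11247007, 0.16540427, 0.21833848, 0.27127268,
       0.32420688, 0.37714109, 0.43007529, 0.4830095 ]))
red_top [460.7 378.9] [ 24.9 688.7] 98.0 254.1 85
red_all [460.7 378.9] [ 24.9 688.7] 98.0 254.1 85
brass1 [530.5 -75.3] [ 9.5 19.6] 177.2 87.8 33
brass2 [526.5  44.7] [ 8.9 33.7] 163.4 87.3 76
t 12.55 p [525.7  43.6 224.6] yaw_y 74.0 z [-6.e-04 -2.e-04 -1.e+00] q [-0.54  0.11  0.4   1.73 -0.04  1.31  1.16] F [-0.9 -0.3 -2.1] T [-0.01  0.   -0.  ] w 0.0176 44.8
525.7,44.9,180,74 -> [-0.    -0.001  0.001] [ 0.3  1.3 44.6]
```

View pics/v_side.png

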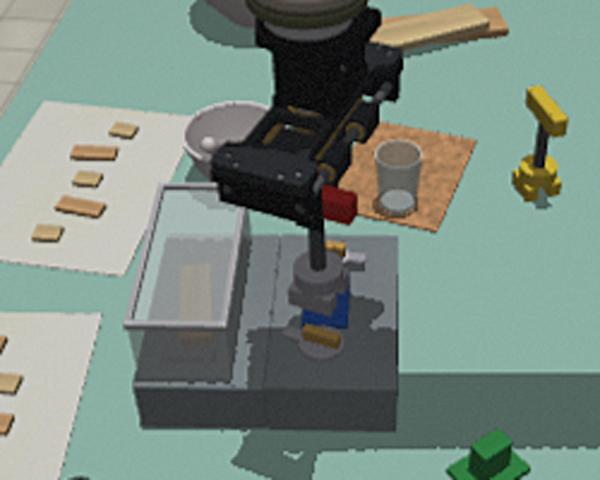

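The side view shows the key held upright just above screw a (foot at (315,290), brass bar at (320,337)), with the slot parallel to the bar. I lower it on.

{"method": "jog_arm", "body": {
  "plan": [
    [0,0,0,0.3,1.0,20,-1],
    [0,0,0,0.3,1.0,38,-1],
    [0,0,0,0.3,1.0,43,-1],
    [0,0,0,0.3,1.0,46,-1],
    [0,0,0,0.3,1.0,49,-1],
    [0,0,0,0.3,1.0,49,-1]
  ]
}}

```text
time: 13.15
ee_pos: [0.5261, 0.0458, 0.1763]
eef_rot: [0.138, 0.99, 0.0, 0.0]
ft_force: [0.6, 0.7, -1.9]
width: 0.0178
grip_force: 44.8
```

```bash
python3 go.py 525.7,44.9,166,74
```

```text
t 13.15 p [526.1  45.8 176.3] yaw_y 74.1 z [ 5.e-04  2.e-04 -1.e+00] q [-0.53  0.15  0.39  1.8  -0.06  1.2   1.17] F [ 0.6  0.7 -1.9] T [ 0.01 -0.02 -0.01] w 0.0178 44.8
525.7,44.9,166,74 -> [0.    0.    0.002] [ 0.1 -0.9 10.3]
```

{"method": "jog_arm", "body": {
  "plan": [
    [0,0,0,0,-0.5,5,-1],
    [0,0,0,0,-0.5,9,-1],
    [0,0,0.12,0,-0.5,9,-1],
    [0,0,0.24,0,-0.5,9,-1],
    [0,0,0.36,0,-0.5,9,-1],
    [0,0,0.48,0,-0.5,9,-1],
    [0,0,0.6,0,-0.5,9,-1],
    [0,0,0.72,0,-0.5,9,-1],
    [0,0,0.84,0,-0.5,9,-1],
    [0,0,0.96,0,-0.5,9,-1],
    [0,0,1.08,0,-0.5,9,-1],
    [0,0,1.2,0,-0.5,9,-1]
  ]
}}

```text
time: 14.35
ee_pos: [0.5265, 0.0454, 0.1667]
eef_rot: [0.675, 0.738, 0.001, 0.001]
ft_force: [5.0, 0.5, -7.2]
width: 0.0177
grip_force: 44.9
```

```bash
python3 go.py 525.7,44.9,167,-5
```

```text
t 14.35 p [526.5  45.4 166.7] yaw_y 5.1 z [ 1.8e-03 -1.0e-04 -1.0e+00] q [-0.62  0.16  0.5   1.82 -0.08  1.18 -0.01] F [ 5.   0.5 -7.2] T [-0.01 -1.38  0.08] w 0.0177 44.9
525.7,44.9,167,-5 -> [0.002 0.    0.177] [-0.5 -0.8 -0.3]
```

{"method": "jog_arm", "body": {
  "plan": [
    [0,0,0.06,-0.2,-0.5,0,-1],
    [0,0,0.12,-0.2,-0.5,0,-1],
    [0,0,0.16,-0.2,-0.5,0,-1],
    [0,0,0.18,-0.2,-0.5,0,-1],
    [0,0,0.18,-0.2,-0.5,0,-1]
  ]
}}

```text
time: 14.85
ee_pos: [0.5263, 0.0451, 0.1669]
eef_rot: [0.737, 0.676, 0.001, 0.001]
ft_force: [5.1, -1.1, -6.0]
width: 0.0178
grip_force: 45.1
```

```bash
python3 go.py 525.7,44.9,167,-5
```

```text
t 14.85 p [526.3  45.1 166.9] yaw_y -4.9 z [ 2.6e-03 -3.0e-04 -1.0e+00] q [-0.64  0.16  0.51  1.82 -0.08  1.18 -0.18] F [ 5.1 -1.1 -6. ] T [-0.16 -1.61  0.3 ] w 0.0178 45.1
525.7,44.9,167,-5 -> [0.003 0.    0.001] [-0.2 -0.6 -0.1]
```

{"method": "jog_arm", "body": {
  "plan": [
    [0,0,0.05,0,0,0,-1],
    [0,0,0.05,0,0,0,-1],
    [0,0,0.05,0,0,0,-1]
  ]
}}

```text
time: 15.15
ee_pos: [0.5258, 0.0449, 0.1669]
eef_rot: [0.753, 0.658, 0.0, 0.001]
ft_force: [5.2, -1.2, -5.5]
width: 0.018
grip_force: 46.2
```

```bash
python3 go.py
```

```text
t 15.15 p [525.8  44.9 166.9] yaw_y -7.7 z [ 1.4e-03 -6.0e-04 -1.0e+00] q [-0.64  0.16  0.52  1.82 -0.08  1.18 -0.23] F [ 5.2 -1.2 -5.5] T [-0.61 -1.56  1.02] w 0.018 46.2
```

{"method": "jog_arm", "body": {
  "plan": [
    [0,0,-0.1,0,0,0,-1],
    [0,0,-0.21,0,0,0,-1],
    [0,0,-0.21,0,0,0,-1],
    [0,0,-0.21,0,0,-10,-1],
    [0,0,-0.21,0,0,-25,-1],
    [0,0,-0.21,0,0,-58,-1],
    [0,0,-0.21,0,0,-58,-1],
    [0,0,-0.21,0,0,-58,-1]
  ]
}}

```text
time: 15.95
ee_pos: [0.5256, 0.0453, 0.2259]
eef_rot: [0.681, 0.732, 0.001, 0.0]
ft_force: [0.4, 0.2, -3.2]
width: 0.0175
grip_force: 44.9
```

```bash
python3 v.py; python3 go.py 537,-74.5,225,88
```

```text
top blue 1 (array([0, 0, 0, 0, 1, 0, 0, 0]), array([0.12866789, 0.25366789, 0.37866789, 0.50366789, 0.62866789,
       0.75366789, 0.87866789, 1.00366789, 1.12866789]))
side blue (array([533.8,  61.7]), array([143.7, 158.4]), 36.8, np.float32(69.5), 194) (array([151,   1,   0,   0,   9,   8,  19,   6]), array([0.0600545 , 0.1021267 , 0.14419891, 0.18627112, 0.22834333,
       0.27041554, 0.31248775, 0.35455995, 0.39663216]))
red_top [472.6 367.1] [ 18.3 716.1] 99.5 254.7 181
red_all [472.6 367.1] [ 18.3 716.1] 99.5 254.7 181
brass1 [529.3 -73.3] [ 7.1 16.6] 6.9 87.8 32
brass2 [526.2  44.6] [ 6.7 33.9] 98.0 88.0 51
t 16.05 p [524.7  45.1 224.4] yaw_y 4.2 z [-0.0012 -0.     -1.    ] q [-0.63  0.11  0.5   1.74 -0.05  1.31 -0.05] F [-0.4  0.1 -1.2] T [-0.08  0.03 -0.01] w 0.0176 44.9
537,-74.5,225,88 -> [-1.000e-03 -1.000e-03 -1.463e+00] [-120.2    3.5   -0.6]
```

View pics/v_side.png

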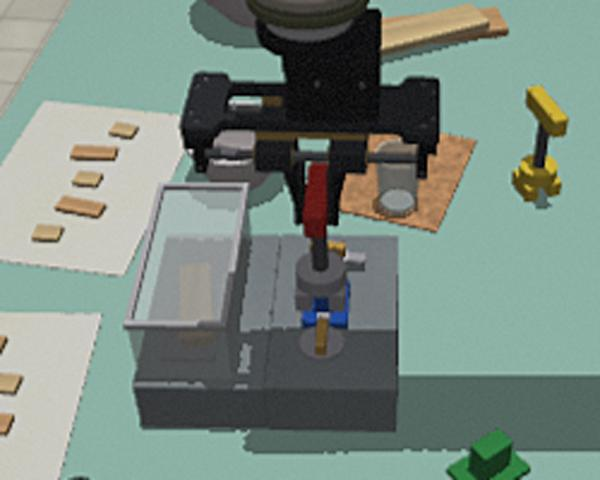

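The side view shows screw a's bar at (320,335) now pointing at the cartridge (measured 98° against 95.4° at the stop, so about 1.52 rad), and the key lifted free. On to screw b.

{"method": "jog_arm", "body": {
  "plan": [
    [0,0,-0.14,-12,0,0,-1],
    [0,0,-0.28,-24,0,0,-1],
    [0,0,-0.42,-36,1,0,-1],
    [0,0,-0.56,-48,1,0,-1],
    [0,0,-0.7,-60,2,0,-1],
    [0,0,-0.84,-72,2,0,-1],
    [0,0,-0.98,-84,3,0,-1],
    [0,0,-1.12,-96,3,0,-1],
    [0,0,-1.26,-108,3.5,0,-1],
    [0,0,-1.4,-120,3.5,0,-1],
    [0,0,-1.463,-120,3.5,0,-1],
    [0,0,-1.463,-120,3.5,0,-1]
  ]
}}

```text
time: 17.25
ee_pos: [0.537, -0.0746, 0.224]
eef_rot: [0.017, 1.0, -0.0, -0.001]
ft_force: [0.6, 0.4, -1.3]
width: 0.0179
grip_force: 44.9
```

```bash
python3 v.py|grep -v -e blue -e red; python3 go.py 537,-74.5,176,88
```

```text
t 17.3 p [537.2 -74.2 224.1] yaw_y 87.9 z [-1.5e-03  1.0e-04 -1.0e+00] q [-0.4   0.15  0.5   1.7  -0.07  1.31  1.65] F [-0.   1.2 -2.1] T [ 0.03 -0.03 -0.06] w 0.0174 44.9
537,-74.5,176,88 -> [ 0.    -0.002 -0.001] [ 0.1 -0.3 48.1]Traceback (most recent call last):
  File "v.py", line 3, in <module>
    c=camera(n); np.save(n+"2.npy",c,allow_pickle=True); W,o=measure(c)
                                                             ~~~~~~~^^^
  File "m.py", line 24, in measure
    cork=(H>5)&(H<20)&(S>80)&(z<.015)&(y<-.1)&(y>-.35); out["cork"]=W[big(cork)]
                                                                      ~~~^^^^^^
  File "m.py", line 7, in big
    n,l,s,_=cv2.connectedComponentsWithStats(m.astype(np.uint8)); return l==1+np.argmax(s[1:,4])
                                                                              ~~~~~~~~~^^^^^^^^^
    return _wrapfunc(a, 'argmax', axis=axis, out=out, **kwds)
    return bound(*args, **kwds)
ValueError: attempt to get argmax of an empty sequence
```

That picture is the previous one, because the script stopped early when the cork mat was hidden. The pose is good, so I lower onto screw b and check the force.

{"method": "jog_arm", "body": {
  "plan": [
    [0,0,0,0,-0.3,22,-1],
    [0,0,0,0,-0.3,40,-1],
    [0,0,0,0,-0.3,45,-1],
    [0,0,0,0,-0.3,48,-1],
    [0,0,0,0,-0.3,51,-1],
    [0,0,0,0,-0.3,51,-1]
  ]
}}

```text
time: 17.9
ee_pos: [0.5378, -0.0745, 0.1742]
eef_rot: [0.017, 1.0, 0.0, 0.0]
ft_force: [0.5, -0.3, -1.1]
width: 0.0178
grip_force: 44.9
```

```bash
python3 go.py 537,-74.5,167,88
```

```text
t 17.9 p [537.8 -74.5 174.2] yaw_y 88.0 z [ 4.e-04  1.e-04 -1.e+00] q [-0.39  0.19  0.5   1.77 -0.1   1.21  1.67] F [ 0.5 -0.3 -1.1] T [ 0.04  0.01 -0.04] w 0.0178 44.9
537,-74.5,167,88 -> [0.    0.    0.001] [0.8 0.  7.2]
```

{"method": "jog_arm", "body": {
  "plan": [
    [0,0,0,0.4,0,4,-1],
    [0,0,0,0.4,0,7,-1],
    [0,0,0.12,0.4,0,7,-1],
    [0,0,0.24,0.4,0,7,-1],
    [0,0,0.36,0.4,0,7,-1],
    [0,0,0.48,0.4,0,7,-1],
    [0,0,0.6,0.4,0,7,-1],
    [0,0,0.72,0.4,0,7,-1],
    [0,0,0.84,0.4,0,7,-1],
    [0,0,0.96,0.4,0,7,-1],
    [0,0,1.08,0.4,0,7,-1],
    [0,0,1.2,0.4,0,7,-1]
  ]
}}

```text
time: 19.1
ee_pos: [0.5376, -0.0747, 0.1667]
eef_rot: [0.581, 0.814, 0.0, 0.0]
ft_force: [2.7, -0.8, -4.9]
width: 0.0177
grip_force: 44.9
```

```bash
python3 go.py 537,-74.5,167,-5
```

```text
t 19.1 p [537.6 -74.7 166.7] yaw_y 19.0 z [ 9.e-04 -3.e-04 -1.e+00] q [-0.5   0.21  0.63  1.79 -0.13  1.19  0.5 ] F [ 2.7 -0.8 -4.9] T [-0.29 -0.83  0.07] w 0.0177 44.9
537,-74.5,167,-5 -> [0.001 0.    0.419] [ 0.3 -0.5 -0.3]
```

{"method": "jog_arm", "body": {
  "plan": [
    [0,0,0.12,0.2,-0.4,0,-1],
    [0,0,0.24,0.2,-0.4,0,-1],
    [0,0,0.34,0.2,-0.4,0,-1],
    [0,0,0.42,0.2,-0.4,0,-1],
    [0,0,0.44,0.2,-0.4,0,-1],
    [0,0,0.46,0.2,-0.4,0,-1],
    [0,0,0.46,0.2,-0.4,0,-1]
  ]
}}

```text
time: 19.8
ee_pos: [0.5372, -0.0748, 0.1668]
eef_rot: [0.749, 0.663, 0.0, 0.001]
ft_force: [4.9, -3.0, -7.9]
width: 0.0173
grip_force: 45.7
```

```bash
python3 go.py
```

```text
t 19.8 p [537.2 -74.8 166.8] yaw_y -7.0 z [ 1.1e-03 -8.0e-04 -1.0e+00] q [-0.55  0.21  0.69  1.79 -0.14  1.19  0.06] F [ 4.9 -3.  -7.9] T [-0.77 -1.43  0.8 ] w 0.0173 45.7
```

Torque has risen to 0.8 N·m, so screw b is at its stop. I back off into the slack and lift.

{"method": "jog_arm", "body": {
  "plan": [
    [0,0,-0.1,0,0,0,-1],
    [0,0,-0.2,0,0,0,-1],
    [0,0,-0.2,0,0,0,-1],
    [0,0,-0.2,0,0,-10,-1],
    [0,0,-0.2,0,0,-25,-1],
    [0,0,-0.2,0,0,-58,-1],
    [0,0,-0.2,0,0,-58,-1]
  ]
}}

```text
time: 20.5
ee_pos: [0.5386, -0.075, 0.2294]
eef_rot: [0.68, 0.733, 0.002, 0.002]
ft_force: [-0.4, 0.6, -1.8]
width: 0.0175
grip_force: 44.9
```

```bash
python3 go.py 466,-335.1,215,62.7
```

```text
t 20.5 p [538.6 -75.  229.4] yaw_y 4.3 z [ 6.e-03  7.e-04 -1.e+00] q [-0.55  0.15  0.67  1.7  -0.1   1.31  0.22] F [-0.4  0.6 -1.8] T [-0.1  -0.    0.03] w 0.0175 44.9
466,-335.1,215,62.7 -> [ 0.006  0.003 -1.02 ] [-254.   -91.8   13.8]
```

{"method": "jog_arm", "body": {
  "plan": [
    [0,0,-0.13,-35,-13,0,-1],
    [0,0,-0.26,-70,-26,0,-1],
    [0,0,-0.39,-105,-39,0,-1],
    [0,0,-0.52,-140,-52,0,-1],
    [0,0,-0.65,-175,-64,0,-1],
    [0,0,-0.78,-210,-76,0,-1],
    [0,0,-0.91,-238,-86,0,-1],
    [0,0,-1.02,-254,-92,5,-1],
    [0,0,-1.02,-254,-92,10,-1],
    [0,0,-1.02,-254,-92,10,-1],
    [0,0,-1.02,-254,-92,10,-1]
  ]
}}

```text
time: 21.6
ee_pos: [0.4651, -0.3336, 0.2148]
eef_rot: [0.235, 0.972, 0.0, -0.0]
ft_force: [0.3, -0.2, -2.2]
width: 0.0174
grip_force: 44.9
```

```bash
python3 v.py | grep -v blue; python3 go.py 466,-335.1,97,62.7
```

```text
0.08697346, 0.09295578, 0.0989381 , 0.10492043]))
red_top [ 440.3 -318.7] [ 6.9 11.7] 59.5 243.8 23
red_all [ 440.3 -318.7] [ 6.9 11.7] 59.5 243.8 23
brass1 [536.4 -74.2] [ 8.2 34.6] 95.4 87.5 53
brass2 [524.9  46. ] [ 8.7 32. ] 96.5 87.5 51
       0.08878613, 0.0944226 , 0.10005907, 0.10569554]))
red_top [ 451.3 -324.2] [13.8 29.1] 147.6 244.4 32
red_all [ 451.3 -324.2] [13.8 29.1] 147.6 244.4 32
brass1 [537.4 -72.8] [ 8.  36.3] 91.5 88.0 44
brass2 [526.2  45.2] [ 6.7 32.5] 98.3 88.3 54
t 21.7 p [ 465.2 -333.8  215.1] yaw_y 62.9 z [ 3.e-04  4.e-04 -1.e+00] q [-0.08  0.26  0.74  1.65 -0.18  1.3   1.79] F [ 1.1  1.  -1.9] T [ 0.03  0.06 -0.03] w 0.0176 44.9
466,-335.1,97,62.7 -> [0.001 0.    0.003] [ -1.3  -0.9 118.1]
```

View pics/v_side.png

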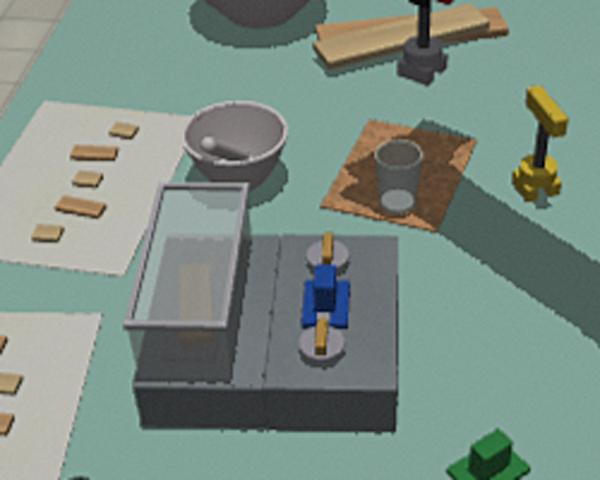

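The side view shows both bars at (325,245) and (320,335) pointing at the cartridge, with both tabs over the flange, the beaker in place at (398,175), and the key held upright above its mat. Measured bar angles are about 94–97° against 95.4° at the stop. I set the key down.

{"method": "jog_arm", "body": {
  "plan": [
    [0,0,0,-1,-1,40,-1],
    [0,0,0,-1,-1,80,-1],
    [0,0,0,-1,-1,105,-1],
    [0,0,0,-1,-1,113,-1],
    [0,0,0,-1,-1,117,-1],
    [0,0,0,-1,-1,119,-1],
    [0,0,0,-1,-1,120,-1],
    [0,0,0,-1,-1,120,-1]
  ]
}}

```text
time: 22.5
ee_pos: [0.4655, -0.3365, 0.0959]
eef_rot: [0.235, 0.972, -0.0, 0.001]
ft_force: [0.0, -0.8, -1.3]
width: 0.0174
grip_force: 44.9
```

```bash
python3 go.py
```

```text
t 22.5 p [ 465.5 -336.5   95.9] yaw_y 62.9 z [ 1.5e-03 -4.0e-04 -1.0e+00] q [-0.03  0.38  0.7   1.78 -0.28  1.08  1.87] F [ 0.  -0.8 -1.3] T [-0.    0.03  0.07] w 0.0174 44.9
```

Not quite down yet; lower by 1 mm steps, then release and rise.

{"method": "jog_arm", "body": {
  "plan": [
    [0,0,0,0,0,0.7,-1],
    [0,0,0,0,0,1.4,-1],
    [0,0,0,0,0,1.4,-1]
  ]
}}

```text
time: 22.8
ee_pos: [0.4655, -0.3367, 0.0948]
eef_rot: [0.235, 0.972, -0.0, 0.001]
ft_force: [-1.8, 0.7, 7.0]
width: 0.0177
grip_force: 44.9
```

```bash
python3 go.py
```

```text
t 22.8 p [ 465.5 -336.7   94.8] yaw_y 62.8 z [ 1.6e-03 -4.0e-04 -1.0e+00] q [-0.02  0.39  0.7   1.78 -0.28  1.07  1.87] F [-1.8  0.7  7. ] T [ 0.35  0.39 -0.01] w 0.0177 44.9
```

{"method": "jog_arm", "body": {
  "plan": [
    [0,0,0,0,0,0,0.5],
    [0,0,0,0,0,0,0.5],
    [0,0,0,0,0,0,0.5],
    [0,0,0,0,0,0,0.5],
    [0,0,0,0,0,0,0.5],
    [0,0,0,0,0,0,0.5],
    [0,0,0,0,0,-20,0.5],
    [0,0,0,0,0,-60,0.5],
    [0,0,0,0,0,-105,0.5],
    [0,0,0,0,0,-140,0.5],
    [0,0,0,0,0,-140,0.5],
    [0,0,0,0,0,-140,0.5]
  ]
}}

```text
time: 24.0
ee_pos: [0.4653, -0.3363, 0.2339]
eef_rot: [0.235, 0.972, 0.0, 0.001]
ft_force: [-0.4, 0.2, -0.8]
width: 0.0655
grip_force: 0.0
```

```bash
python3 v.py; python3 go.py
```

```text
top blue (array([530.9, -14.4]), array([45.1, 58. ]), 95.0, np.float32(69.0), 376) (array([ 23, 214,   8,   7,   6,   5,  22,  91]), array([0.06007929, 0.06579059, 0.07150189, 0.07721319, 0.08292449,
       0.08863579, 0.09434709, 0.10005839, 0.10576969]))
red_top [ 412.6 -165.1] [ 50.4 393.6] 107.2 123.5 132
red_all [ 412.6 -165.1] [ 50.4 393.6] 107.2 123.5 132
brass1 [536.2 -74.2] [ 8.2 34. ] 95.7 88.0 52
brass2 [524.6  45.9] [ 8.5 32. ] 96.7 87.9 50
side blue (array([531.3, -15.1]), array([42.5, 61.6]), 94.6, np.float32(70.2), 386) (array([ 35, 185,  16,  16,  15,  18,  19,  82]), array([0.06098481, 0.06660604, 0.07222726, 0.07784848, 0.0834697 ,
       0.08909092, 0.09471214, 0.10033336, 0.10595458]))
red_top [422.5 181.2] [  56.3 1074.2] 94.9 124.6 71
red_all [422.5 181.2] [  56.3 1074.2] 94.9 124.6 71
brass1 [537.7 -75. ] [ 7.8 33. ] 91.4 87.9 42
brass2 [526.2  44.8] [ 6.7 32.6] 98.2 88.2 52
t 24.1 p [ 464.6 -335.8  232.3] yaw_y 62.9 z [-1.5e-03  9.0e-04 -1.0e+00] q [-0.08  0.25  0.75  1.62 -0.17  1.34  1.79] F [-0.2 -0.3 -0.6] T [ 0.   -0.02 -0.04] w 0.065 0.0
```

The red bar top is back at 124 mm, the same as at the start, so the key is standing upright. The cartridge is home and both bars are at their stops.

```bash
python3 -c "
from bench import order; print(order.close_job())"
```

```text
the job is handed in; nothing more can be done
None
```

The job is handed in after about 24 s of robot time, though it returned no verdict: the last camera check showed the cartridge seated in the socket, both screws at their stops over its flange, and the key's bar back at its starting height, as expected if it stands upright on the cork mat.

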